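Load a kiln shelf in order

TASK

Load the kiln shelf in this order, everything upright: stand the blue jar in the middle of the dark square setter, then put the blue lid properly on the jar. Next stand the cone pack on the shelf exactly midway between the jar and the pale kiln post, its row of three cones in line with them, and last stand the green cup on the shelf straight behind the cone pack (on the side away from the robot, towards the shelf's dark-striped edge) with a gap of about 4 cm between the two. Let go of everything and leave the spray bottle, the glaze tub and the mallet where they are.

Things in the scene. Friction and masses are not known exactly. Their poses are not given: they have to be found in the camera images.
- jar_c (a point): Blue-glazed open round jar, loose, upright, 58 mm across, 60 mm tall, wall 4 mm, about 0.22 kg. The point is on its axis half-way up (30 mm above its underside); z is up along its axis.
- lid_c (a point): Blue lid of the jar, loose, lying knob up: plug below (38 mm across, 6 high), disc (62 mm across, 7 thick), round white knob on top (18 mm across, 28 high); 41 mm tall, 0.09 kg. The point is on its axis half-way up, 20.5 mm above the underside, 7.5 mm above the disc's top. Seated, the plug hangs in the jar's 50 mm mouth, the disc rests on the rim and the point is 44.5 mm above the jar's.
- cones_c (a point): Cone pack, loose: a whitish clay bar 62 mm long (its y axis), 24 mm wide (its x axis) and 24 mm high with three small pointed cones (white, pink, yellow) in a row along y on top; 52 mm tall in all, about 0.08 kg. The point is at its centre half-way up (26 mm above its underside). Either way round will do.
- cup_c (a point): Green round cup without handle, loose, upright, mouth up, 56 mm across, 62 mm tall, wall 3.5 mm, about 0.16 kg. The point is on its axis half-way up (31 mm above its underside).
- kiln_shelf: Buff kiln shelf, a fixed slab lying on the table, 15 mm thick, 185 mm (x) by 300 mm (y). The origin is on its underside exactly midway between setter and post; +x points away from the robot to its dark-striped far edge, y along the line of setter and post. It reaches from 60 mm before the origin to 125 mm behind it.
- setter: Dark grey square setter tile fixed on the shelf, 72 by 72 by 8 mm, 105 mm to one side of the shelf's origin (left or right varies). The origin is the centre of its underside (15 mm above the table); its top is 8 mm above that.
- post: Pale square kiln post fixed upright on the shelf, 36 by 36 mm and 60 mm tall, 105 mm from the shelf's origin on the side away from the setter. The origin is the centre of its underside (15 mm above the table).
- spray: White spray bottle with blue label and trigger, 64 mm across, 193 mm tall; stands at one side, to be left alone. Origin at the centre of its underside.
- tub: Grey glaze tub with a red lid, 88 mm across, 84 mm tall; stands at the other side, to be left alone. Origin at the centre of its underside.
- mallet: Wooden mallet lying near the robot, to be left alone: head 60 by 70 by 44 mm, handle 22 mm thick reaching 200 mm from the head's centre along its -x. Origin under the centre of the head.

How it is judged:
By the outcome, as a careful person would: the job done as asked, in the order asked, and still so for the second after the job is handed in, with the robot touching nothing.
It also fails if it takes over 112 s, if anything falls off the work surface, if the arm or the gripper's body presses on something with over 40 N, if the wrist force passes 120 N, or if a joint passes its speed limit or range.

ROBOT

A 7-joint arm with a two-finger parallel gripper is mounted at the origin on the work surface. World frame = base frame: x ahead of the robot, y to its left, z up, the work surface at z = 0. Lengths are in m, angles in rad, forces in N, time in s.
With the tool pointing down it reaches from about 0.425 to 0.925 m from the base axis. Payload 6.8 kg.
Tool frame: the origin (TCP) lies at the very end of the fingers, on their centre line; the grasp point (between the pads) lies 19 mm behind it (r.grip_point_offset is the distance from the TCP to the grasp point, in m); z points along the fingers, y is the line along which they close (so a half turn about z gives the same grasp; the last joint's range is limited). The gripper opens to 85 mm and grips with 20 to 120 N. Pads are 22 mm wide; open, the fingers measure 114 mm over their backs; the gripper's body (76 mm by 85 mm) begins 54 mm behind the grasp point. The pads swing forward as they close: fully open they stand 13 mm farther back than shut.
Start: joints at [1.236, 0.477, 0.022, 1.555, -0.011, 1.109, -0.083], TCP at [0.152, -0.658, 0.231] pointing down, gripper open.
Joint ranges: [-2.96, 2.96], [-0.34, 2.1], [-1.41, 1.46], [0.24, 2.44], [-1.37, 4.51], [0.17, 1.92], [-2.96, 2.96]. Speed limits (rad/s): [2.39, 2.39, 3.14, 3.14, 3.14, 3.14, 3.14].

INTERFACE

Orientations are given as a rotation vector (axis times angle).
In Python, from bench import status, eyes, r gives the robot as it stands.
- The arm moves only by the shell command python3 -m crank 'ROWS' [OPENING] [FORCE]. ROWS is JSON, a list of rows, each a list of 6 numbers: the shift along the tool's x, y, z normalised to -1 to 1, where 1 is 0.02 m, then the turn, a rotation vector about the tool's x, y, z normalised to -1 to 1, where 1 is 45 degrees. A call has 1 to 12 rows; each row shifts and turns the commanded pose from where the row before left it, along the tool's axes as they then stand; what a row does not reach is not made up. A row lasts 1/10 s, in which the tool goes at most 50 mm and 8.59 degrees, less where a joint would pass 70% of its speed; a pose out of reach is approached as far as the arm can. A call with a number of a shift or a turn outside -1 to 1 is refused whole. A call with a gripper value outside its range is refused whole. OPENING is the opening, from 0 (shut) to 1 (fully open), set as the call begins (- or left out, the last holds). The fingers move at their own pace and stop on an object; FORCE is the grip in N (left out, the last holds). Time passes only in rows, so rows that do not move let the fingers close. It gives the time, the measured TCP pose, the force, the opening and the grip force at its end, in the units of the state.
- status.get_obs(): the state, without advancing time (a new reading comes with each control period).
- eyes.grab_frame(name): name is "side" or "top"; returns a dict with "image" (400x640x3 uint8, red, green, blue), "depth" (400x640 float32, m along the optical axis (not along the pixel's ray), 0 where there is no reading), "fovy" (degrees; the focal length in pixels is half the picture's height over the tangent of half this angle, whatever the lens; pixels are square), "cx", "cy" (the principal point, pixels), "world_to_cam" (4x4, takes a point from world to camera coordinates). Camera axes: x right, y up, looking along -z (the intrinsics and any distortion apply to the point x, -y, -z); pixel columns grow to the right and rows downward; lengths in m; the calibration is good to about 2 mm. A picture is of the moment at which its call begins.
- r.hand_in(): hands the job in; it is judged then, once.
The state is a dict: "clock": time; "joints": joint angles; "qvel": joint speeds; "tau": joint torques, N m; "tcp_pos": TCP position; "orientation": TCP orientation; "contact_force": force on the tool from outside, world axes, zero at the start; "moment": the same for the moment, N m; "grip_width": finger opening in m; "gripper_force": force on a finger pad.
Only numpy, scipy, OpenCV 4.12 (cv2) and the standard library are available. Lean on these libraries where they do the work, as an engineer would, in place of code of your own. Each camera call takes 0.05 s, during which the arm holds its last target. There are 200 camera calls.

## Working session

There is one attempt and no reset: what is moved stays moved. The work goes in short steps, Python scripts to look and compute and a shell command to move; the robot and the scene stay as the last step left them, time stands still between calls to the robot, and variables do not carry over. Pictures are saved under pics/ and viewed, at most 14 in all, crops included, and the job is handed in when it is done.

```bash
ls; mkdir -p pics
cat > h.py <<'E'
import numpy as np, cv2
from scipy.spatial.transform import Rotation as R
from bench import status, eyes, r
def grab(n,f):
    d=eyes.grab_frame(n); cv2.imwrite(f'pics/{f}.png',d['image'][:,:,::-1]); np.savez(f'pics/{f}.npz',**{k:v for k,v in d.items()}); return d
def load(f): return np.load(f'pics/{f}.npz',allow_pickle=True)
def pt(d,u,v,z=None):
    "world point of pixel; by depth, or on plane z"
    f=200/np.tan(np.radians(float(d['fovy']))/2); T=np.linalg.inv(d['world_to_cam'])
    ray=np.array([(u-d['cx'])/f,-(v-d['cy'])/f,-1.])
    D=T[:3,:3]@ray; o=T[:3,3]
    s=float(d['depth'][int(round(v)),int(round(u))]) if z is None else (z-o[2])/D[2]
    return o+s*D
E
python3 - <<'E'
from h import *
for n in('side','top'):
    d=grab(n,n+'0'); print(n,{k:(v if np.ndim(v)<3 and np.size(v)<20 else 0) for k,v in d.items()})
o=status.get_obs(); print(o)
print(R.from_rotvec(o['orientation']).as_matrix().round(3), r.grip_point_offset)
E
```

```text
pics
side {'image': 0, 'depth': 0, 'fovy': 47.08397362119651, 'cx': 324.7561147169704, 'cy': 199.81144679070815, 'world_to_cam': array([[ 0.96027026, -0.27855508,  0.01697348, -0.52554511],
       [ 0.18547625,  0.68247645,  0.70698264, -0.13522893],
       [-0.2085176 , -0.67574622,  0.70702719, -1.11057615],
       [ 0.        ,  0.        ,  0.        ,  1.        ]])}
top {'image': 0, 'depth': 0, 'fovy': 51.10672569251002, 'cx': 317.713088149887, 'cy': 198.01706610475054, 'world_to_cam': array([[-3.02704962e-02, -9.99541725e-01,  1.91528027e-04,
         2.93960157e-02],
       [ 9.84186424e-01, -2.97720114e-02,  1.74615891e-01,
        -5.56596231e-01],
       [-1.74530166e-01,  5.47420894e-03,  9.84636610e-01,
        -1.15705919e+00],
       [ 0.00000000e+00,  0.00000000e+00,  0.00000000e+00,
         1.00000000e+00]])}
{'clock': 0.1, 'joints': array([ 1.23588832,  0.47773217,  0.02235044,  1.55636873, -0.01151689,
        1.10930282, -0.0830965 ]), 'qvel': array([ 0.00214685, -0.0009214 ,  0.0003408 , -0.00245355, -0.00122352,
        0.00237743,  0.00091474]), 'tau': array([ 3.29232775e-03, -5.97761679e+01,  1.61334481e+00, -2.81951702e+01,
        1.28175478e-02,  5.19432651e-03, -7.26283417e-06]), 'tcp_pos': array([ 0.15165164, -0.65718356,  0.23040639]), 'orientation': array([-3.11976632e+00, -3.55332567e-01,  4.72544106e-04]), 'contact_force': array([0.76193471, 0.24772933, 0.0065024 ]), 'moment': array([ 0.02775172,  0.00924523, -0.02325685]), 'gripper_force': 0.0, 'grip_width': 0.0857413442032377}
[[ 0.974  0.225 -0.   ]
 [ 0.225 -0.974  0.002]
 [-0.    -0.002 -1.   ]] 0.0187
```

View pics/top0.png

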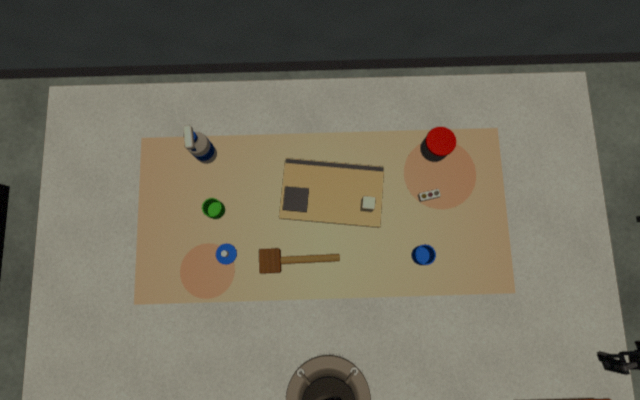

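View pics/side0.png

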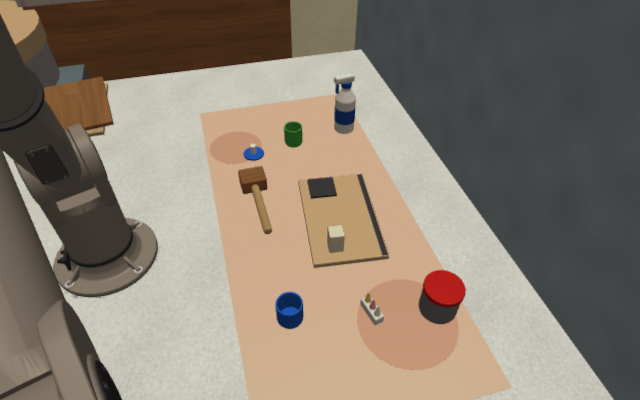

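The top view shows the jar at (424,255), lid (227,254), cup (213,208), cones (429,195), setter (296,199), post (369,203), mallet (270,260). I'll enlarge it for reading.

Run:
```python
from h import *
d=load('top0'); im=d['image'][140:280,190:450,::-1]
cv2.imwrite('pics/topc.png',cv2.convertScaleAbs(cv2.resize(im,None,fx=3,fy=3,interpolation=cv2.INTER_CUBIC),alpha=1.4))
e=load('side0'); im=e['image'][120:340,230:470,::-1]
cv2.imwrite('pics/sidec.png',cv2.convertScaleAbs(cv2.resize(im,None,fx=2.7,fy=2.7,interpolation=cv2.INTER_CUBIC),alpha=1.4))
# cloud of points above table: list per-object stats, both cameras
for n,d in(('top',d),('side',e)):
    for nm,u,v in dict(top=[('setter',296,199),('post',369,203),('lid',227,254),('shelf',330,195),('table',330,235),('jarbot',424,255)],side=[('setter',322,188),('post',336,231),('shelf',345,205),('table',250,280)])[n]:
        print(n,nm,pt(d,u,v).round(4))
```

```text
top setter [0.5607 0.0764 0.0235]
top post [ 0.5341 -0.1312  0.0743]
top lid [0.4056 0.276  0.0339]
top shelf [ 0.5711 -0.0244  0.0156]
top table [ 0.454  -0.0207 -0.0019]
top jarbot [ 0.3868 -0.2927  0.0051]
side setter [0.5595 0.0707 0.0221]
side post [ 0.5355 -0.1312  0.0734]
side shelf [ 0.6029 -0.0012  0.0147]
side table [ 0.3193 -0.1602 -0.0024]
```

View pics/topc.png

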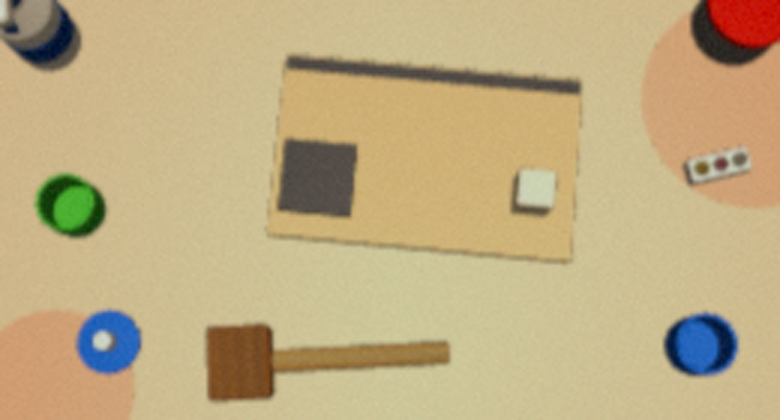

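View pics/sidec.png

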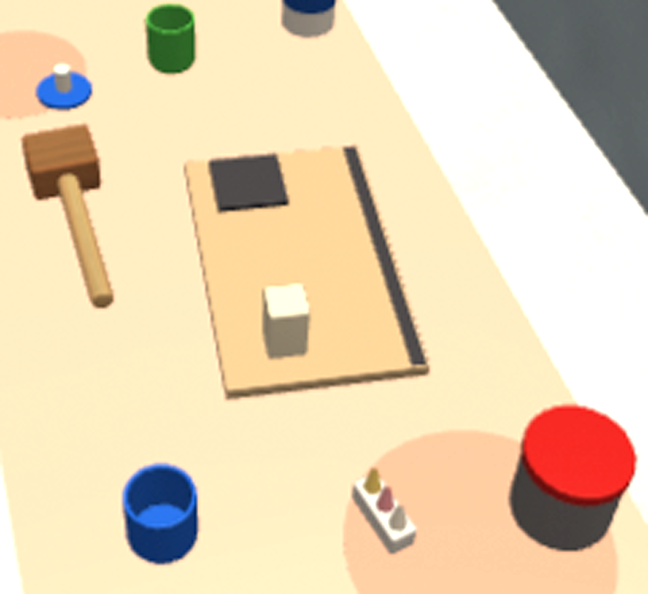

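Read from the enlarged crops: setter corners (283,140),(357,146),(351,216),(278,210); shelf corners (288,56),(581,80),(571,260),(267,234). The jar, cup and lid are upright, and the cone pack's long axis is slightly tilted.

Run:
```python
from h import *
from scipy.optimize import least_squares
t=load('top0'); s=load('side0')
print('campos',*[np.linalg.inv(d['world_to_cam'])[:3,3].round(3) for d in(t,s)])
def c2(cx,cy): return (cx+.5)/3-.5+190,(cy+.5)/3-.5+140
S=np.array([pt(t,*c2(*p),z=.023) for p in[(283,140),(357,146),(351,216),(278,210)]]);print('setter',S.mean(0).round(4),np.linalg.norm(S-np.roll(S,1,0),axis=1).round(4))
K=np.array([pt(t,*c2(*p),z=.015) for p in[(288,56),(581,80),(571,260),(267,234)]]);print('shelf c',K.mean(0).round(4),np.linalg.norm(K-np.roll(K,1,0),axis=1).round(4))
e=K[0]-K[1]+K[3]-K[2]; print('yaw of +y',np.degrees(np.arctan2(-e[0],e[1])))
def cloud(d):
    f=200/np.tan(np.radians(float(d['fovy']))/2);v,u=np.mgrid[:400,:640];D=d['depth']
    P=np.stack([(u-d['cx'])/f*D,-(v-d['cy'])/f*D,-D,np.ones_like(D)],-1)@np.linalg.inv(d['world_to_cam']).T
    return P[...,:3],D>0,d['image'].astype(int)
for n,d in(('top',t),('side',s)):
    P,ok,I=cloud(d)
    def sel(c,rad,z0,z1):
        m=ok&(np.hypot(P[...,0]-c[0],P[...,1]-c[1])<rad)&(P[...,2]>z0)&(P[...,2]<z1);return P[m]
    for nm,c,rad,R0,z0,z1 in[('jar',(.387,-.293),.05,.027,.052,.068),('cup',(.53,.31),.06,.02625,.054,.07),]:
        q=sel(c,rad,z0,z1)
        f=least_squares(lambda x:np.hypot(q[:,0]-x[0],q[:,1]-x[1])-R0,q[:,:2].mean(0),loss='soft_l1',f_scale=.002)
        print(n,nm,len(q),f.x.round(4),'rms',np.sqrt(np.mean(f.fun**2)).round(4),q[:,2].max().round(3))
    for nm,c,rad,z0,z1 in[('lid knob',(.405,.276),.05,.025,.06),('lid disc',(.405,.276),.05,.007,.02),('post',(.534,-.131),.05,.068,.085)]:
        q=sel(c,rad,z0,z1);print(n,nm,len(q),q.mean(0).round(4),((q.max(0)+q.min(0))/2).round(4),np.ptp(q,0).round(3))
    q=sel((.55,-.31),.07,.017,.031); a=cv2.minAreaRect((q[:,:2]*1000).astype(np.float32)); print(n,'cones',len(q),q.mean(0).round(4),a)
```

```text
campos [0.347 0.019 1.236] [ 0.298 -0.805  0.89 ]
setter [0.5611 0.0781 0.023 ] [0.0699 0.0733 0.0699 0.0716]
shelf c [ 0.5808 -0.0303  0.015 ] [0.1812 0.295  0.1816 0.2985]
yaw of +y -6.60656865110627
top jar 107 [ 0.386  -0.2815] rms 0.0014 0.065
top cup 90 [0.537  0.3166] rms 0.0012 0.065
top lid knob 36 [0.4068 0.2839 0.0384] [0.4072 0.2842 0.0377] [0.014 0.017 0.015]
top lid disc 310 [0.4062 0.2841 0.012 ] [0.407  0.2849 0.0132] [0.058 0.061 0.012]
top post 158 [ 0.5349 -0.1289  0.0741] [ 0.535  -0.1287  0.0745] [0.035 0.036 0.012]
top cones 129 [ 0.5604 -0.3158  0.0233] ((561.5952758789062, -316.6496887207031), (24.522640228271484, 62.73141098022461), 11.449397087097168)
side jar 212 [ 0.3852 -0.2839] rms 0.0014 0.064
side cup 100 [0.5353 0.3158] rms 0.0019 0.064
side lid knob 38 [0.405  0.2814 0.0365] [0.4055 0.2823 0.034 ] [0.016 0.018 0.017]
side lid disc 193 [0.4044 0.2789 0.0126] [0.4051 0.2834 0.0128] [0.061 0.065 0.011]
side post 196 [ 0.5337 -0.1322  0.0739] [ 0.534  -0.1301  0.0733] [0.038 0.04  0.01 ]
side cones 212 [ 0.5582 -0.3236  0.0234] ((560.851806640625, -319.01275634765625), (24.960243225097656, 61.748714447021484), 11.23392391204834)
```

```bash
cat > to.py <<'E'
import sys
from h import *
# usage: to.py x y z psi_deg -> shift in tool-axis units after turning, turn units
x,y,z,psi=map(float,sys.argv[1:])
o=status.get_obs(); M=R.from_rotvec(o['orientation']).as_matrix()
cur=np.degrees(np.arctan2(M[1,0],M[0,0])); c,s=np.cos(np.radians(psi)),np.sin(np.radians(psi))
T=np.array([[c,s,0],[s,-c,0],[0,0,-1.]]); 
print('tcp',o['tcp_pos'].round(4),'psi',cur.round(2),'z-axis',M[:,2].round(3),'w',round(o['grip_width'],4),'gf',round(float(o['gripper_force']),1),'j',o['joints'].round(2),'t',o['clock'])
print('shift units (after turn)',(T.T@(np.array([x,y,z])-o['tcp_pos'])/.02).round(2),'turn',(R.from_matrix(M.T@T).as_rotvec(degrees=True)/45).round(3))
E
python3 -m crank '[[0,0,0,0,0,0.145],[0,0,0,0,0,0.145],[0.58,-0.93,0.2,0,0,0],[0.58,-0.93,0.2,0,0,0],[0.58,-0.93,0.2,0,0,0],[0.58,-0.93,0.2,0,0,0],[0.58,-0.93,0.2,0,0,0],[0.58,-0.93,0.2,0,0,0],[0.58,-0.93,0.2,0,0,0],[0.58,-0.93,0.2,0,0,0],[0,0,0,0,0,0]]' 1 40
python3 to.py 0.386 -0.283 0.15 0
```

```text
clock: 1.2
tcp_pos: [0.2468, -0.5058, 0.1984]
orientation: [-3.139, -0.006, 0.0]
contact_force: [0.8, 0.7, -0.1]
grip_width: 0.0856
gripper_force: 0.0
tcp [ 0.2468 -0.5058  0.1984] psi 0.2 z-axis [-0.     0.003 -1.   ] w 0.0856 gf 0.0 j [ 1.    0.33  0.01  1.86 -0.01  0.95 -0.55] t 1.2
shift units (after turn) [  6.96 -11.14   2.42] turn [-0.004  0.     0.005]
```

```bash
python3 -m crank '[[0.58,-0.93,0.2,0,0,0],[0.58,-0.93,0.2,0,0,0],[0.58,-0.93,0.2,0,0,0],[0.58,-0.93,0.2,0,0,0],[0.58,-0.93,0.2,0,0,0],[0.58,-0.93,0.2,0,0,0],[0.58,-0.93,0.2,0,0,0],[0.58,-0.93,0.2,0,0,0],[0.58,-0.93,0.2,0,0,0],[0.58,-0.93,0.2,0,0,0],[0.58,-0.93,0.2,0,0,0],[0.58,-0.93,0.2,0,0,0]]' >/dev/null
python3 -m crank '[[0,0,0,0,0,0],[0,0,0,0,0,0]]' >/dev/null
python3 to.py 0.386 -0.283 0.022 0
python3 - <<'E'
from h import *
a=grab('side','side1'); b=grab('top','top1')
x=cv2.resize(a['image'][180:380,200:400,::-1],None,fx=2,fy=2); y=cv2.resize(b['image'][180:380,340:540,::-1],None,fx=2,fy=2)
cv2.imwrite('pics/v1.png',cv2.convertScaleAbs(np.hstack([x,y]),alpha=1.4))
E
```

```text
tcp [ 0.384  -0.2866  0.1513] psi -0.04 z-axis [-0. -0. -1.] w 0.0855 gf 0.0 j [ 0.61  0.26 -0.12  2.08  0.04  0.8  -1.1 ] t 2.6
shift units (after turn) [ 0.1  -0.18  6.46] turn [ 0.     0.    -0.001]
```

View pics/v1.png

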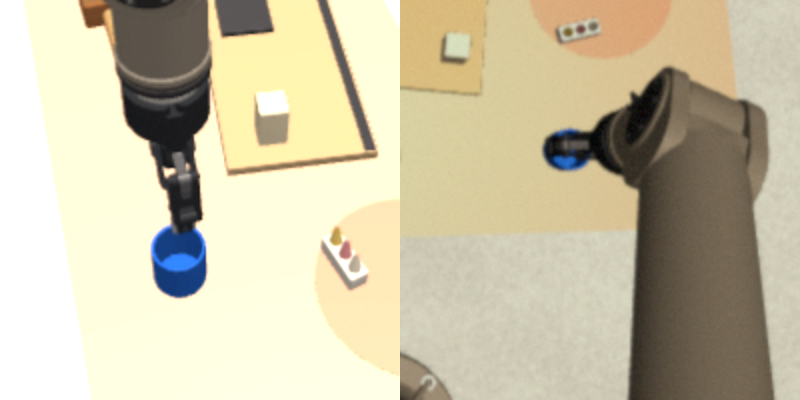

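The gripper, at (180,200) on the left half, stands straight above the jar at (180,260). I'll descend, grip and lift.

```bash
python3 -m crank '[[0.1,-0.18,0.5,0,0,0],[0,0,0.8,0,0,0],[0,0,0.8,0,0,0],[0,0,0.8,0,0,0],[0,0,0.8,0,0,0],[0,0,0.8,0,0,0],[0,0,0.8,0,0,0],[0,0,0.6,0,0,0],[0,0,0.5,0,0,0],[0,0,0,0,0,0]]' 
python3 -m crank '[[0,0,0,0,0,0],[0,0,0,0,0,0],[0,0,0,0,0,0],[0,0,0,0,0,0],[0,0,0,0,0,0],[0,0,0,0,0,0],[0,0,0,0,0,0],[0,0,0,0,0,0]]' 0 40
python3 to.py 0.386 -0.283 0.022 0
```

```text
clock: 3.7
tcp_pos: [0.3853, -0.282, 0.0221]
orientation: [-3.14, 0.002, 0.003]
contact_force: [0.6, -0.5, 0.2]
grip_width: 0.0853
gripper_force: 0.0
clock: 4.5
tcp_pos: [0.3867, -0.2829, 0.0243]
orientation: [3.14, -0.002, 0.002]
contact_force: [-1.7, -0.3, 6.0]
grip_width: 0.0573
gripper_force: 42.8
tcp [ 0.3867 -0.2829  0.0243] psi -0.06 z-axis [ 0.001 -0.001 -1.   ] w 0.0573 gf 42.8 j [ 0.58  0.48 -0.1   2.16  0.1   0.5  -1.16] t 4.5
shift units (after turn) [-0.04  0.01  0.11] turn [ 0.001 -0.002 -0.001]
```

```bash
python3 -m crank '[[0,0,-0.4,0,0,0],[0,0,-0.8,0,0,0],[0,0,-1,0,0,0],[0,0,-1,0,0,0],[0,0,-1,0,0,0],[0,0,-1,0,0,0],[0,0,-0.8,0,0,0],[0.2,-0.4,0,0,0,0],[0.3,-0.7,0,0,0,0]]'
python3 -m crank '[[0.47,-0.95,0,0,0,0],[0.47,-0.95,0,0,0,0],[0.47,-0.95,0,0,0,0],[0.47,-0.95,0,0,0,0],[0.47,-0.95,0,0,0,0],[0.47,-0.95,0,0,0,0],[0.47,-0.95,0,0,0,0],[0.47,-0.95,0,0,0,0],[0.47,-0.95,0,0,0,0],[0.47,-0.95,0,0,0,0],[0.47,-0.95,0,0,0,0],[0.47,-0.95,0,0,0,0]]' >/dev/null
python3 -m crank '[[0.47,-0.95,0,0,0,0],[0.47,-0.95,0,0,0,0],[0.47,-0.95,0,0,0,0],[0.47,-0.95,0,0,0,0],[0.47,-0.95,0,0,0,0],[0.47,-0.95,0,0,0,0],[0,0,0,0,0,0],[0,0,0,0,0,0]]'
python3 to.py 0.5605 0.078 0.046 0
```

```text
clock: 5.4
tcp_pos: [0.3961, -0.2605, 0.1435]
orientation: [3.141, -0.005, 0.001]
contact_force: [0.0, -0.2, -3.3]
grip_width: 0.0572
gripper_force: 43.3
clock: 7.4
tcp_pos: [0.5648, 0.0822, 0.1423]
orientation: [3.141, 0.001, -0.003]
contact_force: [-0.7, -0.8, -1.7]
grip_width: 0.0568
gripper_force: 43.3
tcp [0.5648 0.0822 0.1423] psi 0.03 z-axis [-0.002 -0.    -1.   ] w 0.0568 gf 43.3 j [-0.04  0.42 -0.27  1.88  0.14  0.86 -1.95] t 7.4
shift units (after turn) [-0.21  0.21  4.82] turn [0.    0.002 0.001]
```

```bash
python3 -m crank '[[-0.21,0.21,0.5,0,0,0],[0,0,0.8,0,0,0],[0,0,0.8,0,0,0],[0,0,0.8,0,0,0],[0,0,0.7,0,0,0],[0,0,0.4,0,0,0],[0,0,0,0,0,0]]' >/dev/null
python3 to.py 0.5605 0.078 0.0473 0
cat >> h.py <<'E'
from scipy.optimize import least_squares
def cloud(d):
    f=200/np.tan(np.radians(float(d['fovy']))/2);v,u=np.mgrid[:400,:640];D=d['depth']
    P=np.stack([(u-d['cx'])/f*D,-(v-d['cy'])/f*D,-D,np.ones_like(D)],-1)@np.linalg.inv(d['world_to_cam']).T
    return P[...,:3],D>0,d['image'].astype(int)
def blob(d,c,rad,z0,z1,col=None):
    P,ok,I=cloud(d); m=ok&(np.hypot(P[...,0]-c[0],P[...,1]-c[1])<rad)&(P[...,2]>z0)&(P[...,2]<z1)
    if col is not None: m&=(I[...,col]>I.sum(-1)*.45)&(I[...,col]>40)
    return P[m]
def circ(q,R0):
    f=least_squares(lambda x:np.hypot(q[:,0]-x[0],q[:,1]-x[1])-R0,q[:,:2].mean(0),loss='soft_l1',f_scale=.002)
    return f.x.round(4),len(q),np.sqrt(np.mean(f.fun**2)).round(4)
E
python3 - <<'E'
from h import *
for n in('side','top'):
    d=grab(n,n+'2'); q=blob(d,(.56,.078),.05,.04,.13,2); print(n,len(q),'ztop',np.percentile(q[:,2],[50,95,99]).round(4)); print(circ(q[q[:,2]>np.percentile(q[:,2],98)-.008],.027))
a=load('side2')['image'][120:250,260:400,::-1]; b=load('top2')['image'][120:250,230:370,::-1]
cv2.imwrite('pics/v2.png',cv2.convertScaleAbs(np.hstack([cv2.resize(i,None,fx=2.8,fy=2.8,interpolation=cv2.INTER_CUBIC) for i in(a,b)]),alpha=1.4))
E
```

```text
tcp [0.5604 0.0765 0.0619] psi -0.09 z-axis [-0.003 -0.001 -1.   ] w 0.0569 gf 43.3 j [-0.06  0.53 -0.24  1.94  0.19  0.7  -1.99] t 8.1
shift units (after turn) [ 0.01 -0.07  0.73] turn [ 0.001  0.003 -0.002]
side 290 ztop [0.0693 0.0976 0.1113]
(array([0.5591, 0.0757]), 51, np.float64(0.0029))Traceback (most recent call last):
  File "<stdin>", line 3, in <module>
    return _quantile_unchecked(
        a, q, axis, out, overwrite_input, method, keepdims, weights)
    return _ureduce(a,
                    func=_quantile_ureduce_func,
    ...<5 lines>...
                    overwrite_input=overwrite_input,
                    method=method)
    r = func(a, **kwargs)
    result = _quantile(arr,
                       quantiles=q,
    ...<2 lines>...
                       out=out,
                       weights=wgt)
    slices_having_nans = np.isnan(arr[-1, ...])
                                  ~~~^^^^^^^^^
IndexError: index -1 is out of bounds for axis 0 with size 0
```

```bash
python3 -m crank '[[0.02,-0.08,0.4,0,0,0],[0,0,0.25,0,0,0],[0,0,0.06,0,0,0],[0,0,0,0,0,0]]'
python3 to.py 0.5605 0.078 0.0473 0
```

```text
clock: 8.6
tcp_pos: [0.5617, 0.0789, 0.0489]
orientation: [3.141, -0.001, -0.001]
contact_force: [0.2, 0.5, -1.8]
grip_width: 0.0565
gripper_force: 43.3
tcp [0.5617 0.0789 0.0489] psi -0.05 z-axis [-0. -0. -1.] w 0.0565 gf 43.3 j [-0.06  0.55 -0.24  1.94  0.2   0.67 -2.  ] t 8.6
shift units (after turn) [-0.06  0.04  0.08] turn [ 0.     0.001 -0.001]
```

```bash
python3 -m crank '[[-0.03,0.02,0.06,0,0,0],[0,0,0.04,0,0,0],[0,0,0,0,0,0]]'
python3 -m crank '[[0,0,0,0,0,0]]'
```

```text
clock: 8.9
tcp_pos: [0.5613, 0.0784, 0.0474]
orientation: [3.141, -0.002, 0.0]
contact_force: [-0.6, -0.8, -0.0]
grip_width: 0.0567
gripper_force: 43.5
clock: 9.0
tcp_pos: [0.5613, 0.0784, 0.0474]
orientation: [3.141, -0.002, 0.0]
contact_force: [-1.6, 0.5, 2.2]
grip_width: 0.0572
gripper_force: 43.5
```

```bash
python3 -m crank '[[0,0,0,0,0,0],[0,0,0,0,0,0],[0,0,0,0,0,0],[0,0,0,0,0,0],[0,0,0,0,0,0],[0,0,-0.5,0,0,0],[0,0,-1,0,0,0],[0,0,-1,0,0,0],[0,0,-1,0,0,0],[0,0,-1,0,0,0],[0,0,-1,0,0,0],[0,0,-0.5,0,0,0]]' 1
python3 -m crank '[[-0.7,-0.95,0,0,0,0],[-0.7,-0.95,0,0,0,0],[-0.7,-0.95,0,0,0,0],[-0.7,-0.95,0,0,0,0],[-0.7,-0.95,0,0,0,0],[-0.7,-0.95,0,0,0,0],[-0.7,-0.95,0,0,0,0],[-0.7,-0.95,0,0,0,0],[-0.7,-0.95,0,0,0,0],[-0.7,-0.95,0,0,0,0],[-0.7,-0.8,0,0,0,0],[0,0,0,0,0,0]]' 
python3 to.py 0.406 0.283 0.018 0
python3 - <<'E'
from h import *
for n in('side','top'):
    d=grab(n,n+'3')
    q=blob(d,(.56,.078),.05,.074,.094);print(n,'jar',circ(q,.027),q[:,2].max())
    P,ok,I=cloud(d); m=ok&(np.hypot(P[...,0]-.56,P[...,1]-.078)<.055)&(I.max(-1)<90)&(I.ptp(-1)<25 if hasattr(I,'ptp') else np.ptp(I,-1)<25)&(abs(P[...,2]-.023)<.008)
    print('setter',m.sum(),cv2.minAreaRect((P[m][:,:2]*1000).astype(np.float32)))
a=load('side3')['image'][100:230,230:370,::-1]; b=load('top3')['image'][150:280,200:340,::-1]
cv2.imwrite('pics/v3.png',cv2.convertScaleAbs(np.hstack([cv2.resize(i,None,fx=2.8,fy=2.8,interpolation=cv2.INTER_CUBIC) for i in(a,b)]),alpha=1.4))
E
```

```text
clock: 10.2
tcp_pos: [0.5623, 0.0787, 0.1696]
orientation: [-3.141, 0.002, -0.005]
contact_force: [0.1, -1.3, 0.8]
grip_width: 0.0856
gripper_force: 0.0
clock: 11.4
tcp_pos: [0.4053, 0.2872, 0.1673]
orientation: [-3.141, -0.006, 0.001]
contact_force: [-0.1, 0.4, 0.3]
grip_width: 0.0855
gripper_force: 0.0
tcp [0.4053 0.2872 0.1673] psi 0.23 z-axis [-0.001  0.001 -1.   ] w 0.0855 gf 0.0 j [-0.4   0.29 -0.4   2.02  0.15  0.86 -2.45] t 11.4
shift units (after turn) [0.04 0.21 7.46] turn [-0.001  0.001  0.005]
side jar (array([0.5591, 0.0781]), 155, np.float64(0.0017)) 0.08568549977065054
setter 204 ((559.0339965820312, 74.89744567871094), (72.35025787353516, 70.077392578125), 83.16352844238281)
top jar (array([0.5604, 0.0796]), 99, np.float64(0.0013)) 0.08621028045091728
setter 174 ((561.9711303710938, 78.20680236816406), (69.39649200439453, 69.87989807128906), 82.75841522216797)
```

View pics/v3.png

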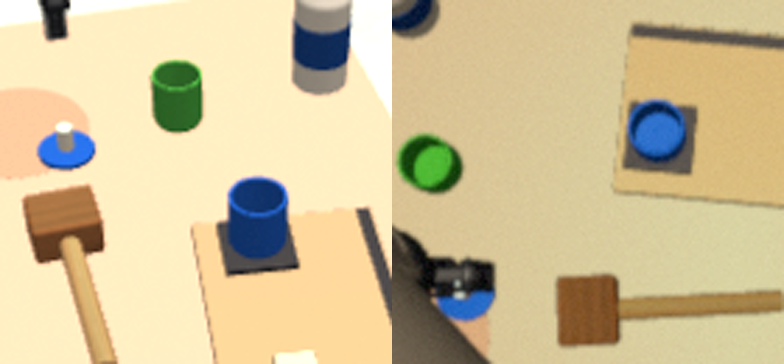

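The jar stands upright on the setter (left half (258,215), right half (657,130)), within 2 mm of its centre. Next is the lid.

```bash
python3 -m crank '[[0.04,0.2,0.7,0,0,0],[0,0,0.9,0,0,0],[0,0,0.9,0,0,0],[0,0,0.9,0,0,0],[0,0,0.9,0,0,0],[0,0,0.9,0,0,0],[0,0,0.9,0,0,0],[0,0,0.7,0,0,0],[0,0,0.6,0,0,0],[0,0,0,0,0,0]]' 
python3 to.py 0.406 0.283 0.018 0
python3 -m crank '[[0,0,0,0,0,0],[0,0,0,0,0,0],[0,0,0,0,0,0],[0,0,0,0,0,0],[0,0,0,0,0,0],[0,0,0,0,0,0],[0,0,0,0,0,0],[0,0,0,0,0,0],[0,0,0,0,0,0],[0,0,0,0,0,0]]' 0 30
python3 to.py 0.406 0.283 0.018 0
```

```text
clock: 12.5
tcp_pos: [0.4079, 0.2796, 0.0178]
orientation: [3.14, -0.003, -0.003]
contact_force: [-0.8, -0.1, 0.0]
grip_width: 0.0859
gripper_force: 0.0
tcp [0.4079 0.2796 0.0178] psi -0.09 z-axis [-0.002 -0.002 -1.   ] w 0.0859 gf 0.0 j [-0.48  0.53 -0.31  2.11  0.3   0.54 -2.58] t 12.5
shift units (after turn) [-0.09 -0.17 -0.01] turn [ 0.002  0.002 -0.002]
clock: 13.5
tcp_pos: [0.4086, 0.2809, 0.0196]
orientation: [-3.141, 0.001, -0.001]
contact_force: [-1.1, -0.3, 5.1]
grip_width: 0.0167
gripper_force: 29.3
tcp [0.4086 0.2809 0.0196] psi -0.05 z-axis [ 0.001  0.    -1.   ] w 0.0167 gf 29.3 j [-0.48  0.53 -0.31  2.11  0.3   0.54 -2.57] t 13.5
shift units (after turn) [-0.13 -0.1   0.08] turn [-0.001 -0.001 -0.001]
```

```bash
python3 -m crank '[[0,0,-0.4,0,0,0],[0,0,-1,0,0,0],[0,0,-1,0,0,0],[0,0,-1,0,0,0],[0,0,-1,0,0,0],[0,0,-1,0,0,0],[0,0,-0.8,0,0,0],[0,0,-0.3,0,0,0]]' 
python3 -m crank '[[0.64,0.85,0,0,0,0],[0.64,0.85,0,0,0,0],[0.64,0.85,0,0,0,0],[0.64,0.85,0,0,0,0],[0.64,0.85,0,0,0,0],[0.64,0.85,0,0,0,0],[0.64,0.85,0,0,0,0],[0.64,0.85,0,0,0,0],[0.64,0.85,0,0,0,0],[0.64,0.85,0,0,0,0],[0.64,0.85,0,0,0,0],[0.64,0.85,0,0,0,0]]' >/dev/null
python3 -m crank '[[0,0,0,0,0,0],[0,0,0,0,0,0]]' 
python3 to.py 0.5613 0.0784 0.112 0
```

```text
clock: 14.3
tcp_pos: [0.4088, 0.281, 0.1508]
orientation: [-3.14, 0.002, -0.003]
contact_force: [-0.1, 0.0, -1.9]
grip_width: 0.0167
gripper_force: 29.4
clock: 15.7
tcp_pos: [0.5611, 0.0762, 0.1484]
orientation: [3.142, -0.003, -0.002]
contact_force: [-0.3, -0.4, -0.7]
grip_width: 0.0167
gripper_force: 29.4
tcp [0.5611 0.0762 0.1484] psi -0.11 z-axis [-0.001 -0.    -1.   ] w 0.0167 gf 29.4 j [-0.02  0.41 -0.28  1.88  0.15  0.87 -1.95] t 15.7
shift units (after turn) [ 0.01 -0.11  1.82] turn [ 0.     0.002 -0.002]
```

Lower to about 15 mm above seating and look at the lid over the jar.

```bash
python3 -m crank '[[0.01,-0.11,0.5,0,0,0],[0,0,0.8,0,0,0],[0,0,0.4,0,0,0],[0,0,0,0,0,0],[0,0,0,0,0,0]]' >/dev/null
python3 to.py 0.5613 0.0784 0.0966 0
python3 - <<'E'
from h import *
d=grab('side','side4')
q=blob(d,(.56,.078),.06,.098,.108,2);print('disc top',len(q),q.mean(0).round(4),((q.max(0)+q.min(0))/2).round(4),np.ptp(q,0).round(3))
q=blob(d,(.56,.078),.06,.07,.094,2);print('jar visible',len(q),((q.max(0)+q.min(0))/2).round(4))
d2=grab('top','top4')
a=d['image'][130:220,260:400,::-1]; b=d2['image'][140:230,230:370,::-1]
cv2.imwrite('pics/v4.png',cv2.convertScaleAbs(np.vstack([cv2.resize(i,None,fx=3.2,fy=3.2,interpolation=cv2.INTER_CUBIC) for i in(a,b)]),alpha=1.4))
E
```

```text
tcp [0.5617 0.0792 0.115 ] psi -0.01 z-axis [-0.  0. -1.] w 0.0167 gf 29.4 j [-0.03  0.46 -0.28  1.9   0.17  0.8  -1.97] t 16.2
shift units (after turn) [-0.02  0.04  0.92] turn [-0.     0.001 -0.   ]
disc top 126 [0.556  0.0694 0.106 ] [0.5586 0.0782 0.1043] [0.058 0.058 0.007]
jar visible 105 [0.559  0.0722 0.0783]
```

View pics/v4.png

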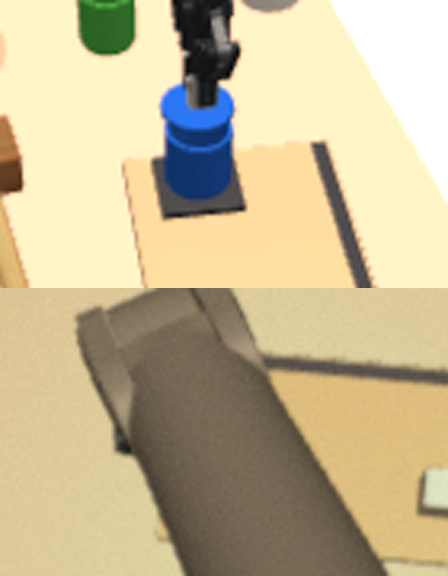

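The side view (upper half) shows the lid disc at (197,107) level and over the jar at (199,145); by measurement they agree within 1 mm. Seating it now.

```bash
python3 -m crank '[[0,0.03,0.3,0,0,0],[0,0,0.3,0,0,0],[0,0,0.2,0,0,0],[0,0,0.06,0,0,0],[0,0,0,0,0,0]]'
python3 -m crank '[[0,0,0.04,0,0,0],[0,0,0,0,0,0]]'
```

```text
clock: 16.8
tcp_pos: [0.5617, 0.078, 0.0976]
orientation: [3.142, -0.002, -0.001]
contact_force: [-0.6, 0.6, -1.2]
grip_width: 0.0169
gripper_force: 29.4
clock: 17.0
tcp_pos: [0.562, 0.0781, 0.0972]
orientation: [-3.142, 0.002, -0.0]
contact_force: [-0.5, 0.1, -0.2]
grip_width: 0.0169
gripper_force: 29.4
```

```bash
python3 -m crank '[[0,0,0.03,0,0,0],[0,0,0,0,0,0],[0,0,0,0,0,0]]' 0.6
python3 -m crank '[[0,0,0,0,0,0],[0,0,-0.4,0,0,0],[0,0,-1,0,0,0],[0,0,-1,0,0,0],[0,0,-1,0,0,0],[0,0,-1,0,0,0],[0,0,-0.5,0,0,0],[0,1,0,0,0,0],[0,1,0,0,0,0],[0,1,0,0,0,0],[0,1,0,0,0,0],[0,1,0,0,0,0]]'
python3 -m crank '[[0,1,0,0,0,0],[0,1,0,0,0,0],[0,1,0,0,0,0],[0,1,0,0,0,0],[0,1,0,0,0,0],[0,1,0,0,0,0],[0,1,0,0,0,0],[0,1,0,0,0,0],[0,1,0,0,0,0],[0,1,0,0,0,0],[0,1,0,0,0,0],[0,1,0,0,0,0]]'>/dev/null
python3 -m crank '[[0,0,0,0,0,-0.188],[0,0,0,0,0,-0.188],[0,0,0,0,0,-0.188],[0,0,0,0,0,-0.188],[0,0,0,0,0,-0.188],[0,0,0,0,0,-0.188],[0,0,0,0,0,-0.188],[0,0,0,0,0,-0.188],[0,0,0,0,0,-0.188],[0,0,0,0,0,-0.188],[0,0,0,0,0,-0.188],[0,0,0,0,0,-0.188]]'
python3 - <<'E'
from h import *
for n in('side','top'):
    d=grab(n,n+'5')
    q=blob(d,(.56,.078),.055,.09,.106,2 if n=='side' else None);print(n,'disc',len(q),((q.max(0)+q.min(0))/2).round(4),np.ptp(q,0).round(3),'ztop pct',np.percentile(q[:,2],[10,50,90]).round(4))
    q=blob(d,(.56,.078),.03,.108,.14);print(n,'knob',len(q),((q.max(0)+q.min(0))/2).round(4),q[:,2].max())
a=load('side5')['image'][130:220,260:400,::-1]; b=load('top5')['image'][140:230,240:380,::-1]
cv2.imwrite('pics/v5.png',cv2.convertScaleAbs(np.vstack([cv2.resize(i,None,fx=3.2,fy=3.2,interpolation=cv2.INTER_CUBIC) for i in(a,b)]),alpha=1.4))
E
python3 to.py 0.5605 -0.3178 0.005 101.4
```

```text
clock: 17.3
tcp_pos: [0.5621, 0.0781, 0.0967]
orientation: [-3.142, 0.002, -0.001]
contact_force: [0.8, 0.4, 0.5]
grip_width: 0.0515
gripper_force: 0.0
clock: 18.5
tcp_pos: [0.5616, -0.0227, 0.1945]
orientation: [3.142, -0.001, -0.0]
contact_force: [0.1, 0.2, 0.7]
grip_width: 0.0512
gripper_force: 0.0
clock: 20.9
tcp_pos: [0.5613, -0.2619, 0.1943]
orientation: [-1.981, -2.438, 0.0]
contact_force: [0.2, 0.3, 0.1]
grip_width: 0.0511
gripper_force: 0.0
side disc 90 [0.56   0.0748 0.0916] [0.056 0.054 0.003] ztop pct [0.0902 0.0908 0.0925]
side knob 40 [0.5574 0.0763 0.1144] 0.1206635409823188
top disc 115 [0.5603 0.0799 0.098 ] [0.057 0.058 0.016] ztop pct [0.0903 0.0916 0.0934]
top knob 35 [0.5593 0.0798 0.1153] 0.12211072484315721
tcp [ 0.5613 -0.262   0.1943] psi 101.52 z-axis [-0.     0.001 -1.   ] w 0.0511 gf 0.0 j [ 0.74  0.48 -0.54  1.7   0.28  1.04  0.3 ] t 21.0
shift units (after turn) [-2.73 -0.59  9.46] turn [-0.    -0.001  0.003]
```

View pics/v5.png

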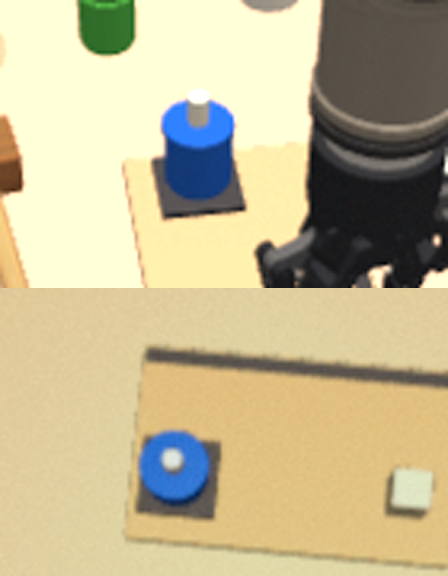

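The lid sits flat on the jar: disc at (198,123) and knob at (198,105) in the upper half, disc-top height 0.091 against the expected 0.090. Now the cone pack.

```bash
python3 -m crank '[[-0.9,-0.2,0,0,0,0],[-0.9,-0.2,0.3,0,0,0],[-0.9,-0.1,0.9,0,0,0],[0,0,1,0,0,0],[0,0,1,0,0,0],[0,0,1,0,0,0],[0,0,1,0,0,0],[0,0,0.8,0,0,0],[0,0,0,0,0,0],[0,0,0,0,0,0]]' 
python3 to.py 0.562 -0.318 0.006 101.4
python3 - <<'E'
from h import *
d=grab('side','side6');b=grab('top','top6')
a=d['image'][230:340,300:440,::-1]; b=b['image'][140:250,360:500,::-1]
cv2.imwrite('pics/v6.png',cv2.convertScaleAbs(np.hstack([cv2.resize(i,None,fx=2.8,fy=2.8,interpolation=cv2.INTER_CUBIC) for i in(a,b)]),alpha=1.3))
E
```

```text
clock: 22.0
tcp_pos: [0.5625, -0.3176, 0.0744]
orientation: [-1.99, -2.431, 0.0]
contact_force: [-0.3, 1.0, 0.7]
grip_width: 0.0513
gripper_force: 0.0
tcp [ 0.5625 -0.3176  0.0744] psi 101.39 z-axis [-0. -0. -1.] w 0.0513 gf 0.0 j [ 0.75  0.65 -0.47  1.72  0.37  0.86  0.32] t 22.0
shift units (after turn) [-0.01 -0.03  3.42] turn [-0.  0. -0.]
```

View pics/v6.png

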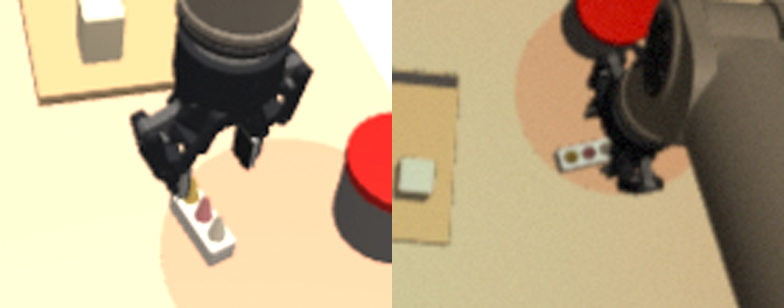

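The fingers straddle the pack (left half, pack at (205,220)) and the tub at (370,180) is clear. Descend and grip.

```bash
python3 -m crank '[[0,0,0.5,0,0,0],[0,0,0.8,0,0,0],[0,0,0.8,0,0,0],[0,0,0.7,0,0,0],[0,0,0.4,0,0,0],[0,0,0.2,0,0,0],[0,0,0,0,0,0]]' 
python3 -m crank '[[0,0,0,0,0,0],[0,0,0,0,0,0],[0,0,0,0,0,0],[0,0,0,0,0,0],[0,0,0,0,0,0],[0,0,0,0,0,0],[0,0,0,0,0,0],[0,0,0,0,0,0]]' 0 30
python3 to.py 0.562 -0.318 0.006 101.4
```

```text
clock: 22.8
tcp_pos: [0.5623, -0.3166, 0.0058]
orientation: [-1.988, -2.432, 0.0]
contact_force: [0.4, 0.6, -0.5]
grip_width: 0.0516
gripper_force: 0.0
clock: 23.6
tcp_pos: [0.5631, -0.3171, 0.0073]
orientation: [1.988, 2.431, 0.0]
contact_force: [-0.9, 0.3, 6.1]
grip_width: 0.0235
gripper_force: 30.7
tcp [ 0.5631 -0.3171  0.0073] psi 101.46 z-axis [ 0.001 -0.001 -1.   ] w 0.0235 gf 30.7 j [ 0.72  0.74 -0.43  1.75  0.43  0.75  0.28] t 23.6
shift units (after turn) [-0.03 -0.06  0.07] turn [0.001 0.001 0.001]
```

```bash
python3 -m crank '[[0,0,-0.4,0,0,0],[0,0,-1,0,0,0],[0,0,-1,0,0,0],[0,0,-1,0,0,0],[0,0,-1,0,0,0],[0,0,-1,0,0,0],[0,0,-0.6,0,0,0],[0,0,0,0,0,0.137],[0,0,0,0,0,0.137],[0,0,0,0,0,0.136],[0,0,0,0,0,0]]' 
python3 to.py 0.5485 -0.0257 0.12 83
```

```text
clock: 24.7
tcp_pos: [0.5621, -0.3166, 0.1263]
orientation: [-2.353, -2.081, 0.001]
contact_force: [0.8, 0.2, -1.0]
grip_width: 0.023
gripper_force: 29.9
tcp [ 0.5621 -0.3166  0.1263] psi 82.97 z-axis [-0.001  0.    -1.   ] w 0.023 gf 29.9 j [ 0.72  0.57 -0.42  1.7   0.28  0.93  0.07] t 24.7
shift units (after turn) [14.35 -2.45  0.31] turn [-0.001  0.    -0.001]
```

```bash
python3 -m crank '[[0.5,-0.09,0,0,0,0],[0.96,-0.16,0,0,0,0],[0.96,-0.16,0,0,0,0],[0.96,-0.16,0,0,0,0],[0.96,-0.16,0,0,0,0],[0.96,-0.16,0,0,0,0],[0.96,-0.16,0,0,0,0],[0.96,-0.16,0,0,0,0],[0.96,-0.16,0,0,0,0],[0.96,-0.16,0,0,0,0],[0.96,-0.16,0,0,0,0],[0.96,-0.16,0,0,0,0]]' >/dev/null
python3 -m crank '[[0.96,-0.16,0,0,0,0],[0.96,-0.16,0.3,0,0,0],[0.87,-0.16,0.8,0,0,0],[0.5,-0.1,0.8,0,0,0],[0,0,0.8,0,0,0],[0,0,0.8,0,0,0],[0,0,0.5,0,0,0],[0,0,0,0,0,0],[0,0,0,0,0,0]]' 
python3 to.py 0.5485 -0.0257 0.0225 83
python3 - <<'E'
from h import *
d=grab('side','side7');b=grab('top','top7')
a=d['image'][150:260,280:420,::-1]; b=b['image'][140:250,260:400,::-1]
cv2.imwrite('pics/v7.png',cv2.convertScaleAbs(np.hstack([cv2.resize(i,None,fx=2.8,fy=2.8,interpolation=cv2.INTER_CUBIC) for i in(a,b)]),alpha=1.3))
E
```

```text
clock: 26.8
tcp_pos: [0.5493, -0.026, 0.0466]
orientation: [-2.353, -2.082, -0.0]
contact_force: [-0.3, 0.7, -1.6]
grip_width: 0.023
gripper_force: 29.9
tcp [ 0.5493 -0.026   0.0466] psi 83.02 z-axis [ 0.  0. -1.] w 0.023 gf 29.9 j [ 0.28  0.56 -0.44  1.97  0.37  0.69 -0.51] t 26.8
shift units (after turn) [ 0.01 -0.04  1.21] turn [ 0. -0.  0.]
```

View pics/v7.png

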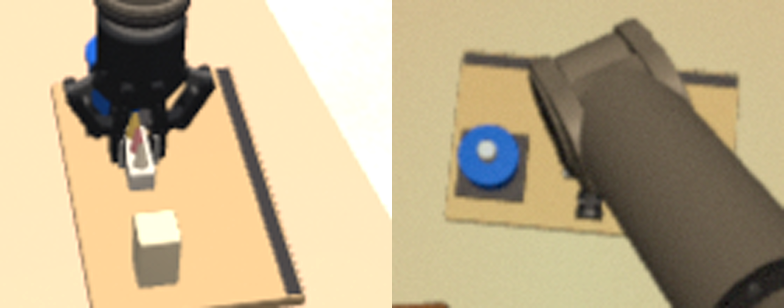

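The pack hangs level between jar and post; its near end's top edge is at about (141,169) on the left. I'll check where that puts its centre.

Run:
```python
from h import *
d=load('side7'); c=lambda x,y:(280+(x+.5)/2.8-.5,150+(y+.5)/2.8-.5)
ey=np.array([.1222,.9925]);
for p in[(129,170),(154,168)]: print(pt(d,*c(*p),z=.063).round(4))
m=(pt(d,*c(129,170),z=.063)+pt(d,*c(154,168),z=.063))/2
print('centre',m[:2]+ey*.031)
q=blob(d,(.546,-.035),.045,.035,.068); P,ok,I=cloud(d)
mk=ok&(np.hypot(P[...,0]-.546,P[...,1]+.04)<.045)&(P[...,2]>.036)&(P[...,2]<.068)&(I.min(-1)>110)
q=P[mk]; s=q[:,:2]@ey; print(len(q),'end along y',np.percentile(s,[1,5,20,50]).round(4), 'target end',np.array([.5465,-.026])@ey-.031,'lateral',np.percentile(q[:,:2]@[.9925,-.1222],[2,50,98]).round(4),np.array([.5465,-.026])@[.9925,-.1222])
```

```text
[ 0.534  -0.0508  0.063 ]
[ 0.5562 -0.0543  0.063 ]
centre [ 0.54888467 -0.02182918]
78 end along y [0.0091 0.0097 0.0127 0.0252] target end 0.009977300000000001 lateral [0.5363 0.548  0.5588] 0.54557845
```

```bash
python3 -m crank '[[0,-0.09,0.4,0,0,0],[0,0,0.4,0,0,0],[0,0,0.28,0,0,0],[0,0,0.07,0,0,0],[0,0,0,0,0,0]]'
python3 -m crank '[[0,0,0.05,0,0,0],[0,0,0,0,0,0]]'
python3 to.py 0.5475 -0.0257 0.0225 83
```

```text
clock: 27.4
tcp_pos: [0.5471, -0.0258, 0.023]
orientation: [-2.352, -2.082, 0.001]
contact_force: [-0.5, -0.0, -0.7]
grip_width: 0.0231
gripper_force: 29.9
clock: 27.6
tcp_pos: [0.5476, -0.0258, 0.0226]
orientation: [2.353, 2.082, 0.0]
contact_force: [0.4, -1.0, -0.7]
grip_width: 0.0236
gripper_force: 29.9
tcp [ 0.5476 -0.0258  0.0226] psi 83.01 z-axis [ 0.  0. -1.] w 0.0236 gf 29.9 j [ 0.26  0.6  -0.42  1.98  0.4   0.64 -0.54] t 27.6
shift units (after turn) [ 0.01 -0.    0.  ] turn [ 0. -0.  0.]
```

```bash
python3 -m crank '[[0,0,0.02,0,0,0],[0,0,0,0,0,0],[0,0,0,0,0,0],[0,0,0,0,0,0]]' 0.5
python3 -m crank '[[0,0,-0.4,0,0,0],[0,0,-1,0,0,0],[0,0,-1,0,0,0],[0,0,-1,0,0,0],[0,0,-1,0,0,0],[0,0,-1,0,0,0],[0,0,-1,0,0,0],[0,0,-1,0,0,0],[0,0,-0.6,0,0,0],[0.9,-0.14,0,0,0,0],[0.9,-0.14,0,0,0,0],[0.9,-0.14,0,0,0,0]]'
python3 -m crank '[[0.95,-0.15,0,0,0,0],[0.95,-0.15,0,0,0,0],[0.95,-0.15,0,0,0,0],[0.95,-0.15,0,0,0,0],[0.95,-0.15,0,0,0,0],[0.95,-0.15,0,0,0,0],[0.95,-0.15,0,0,0,0],[0.95,-0.15,0,0,0,0],[0.95,-0.15,0,0,0,0],[0.95,-0.15,0,0,0,0],[0.95,-0.15,0,0,0,0],[0.95,-0.15,0,0,0,0]]' 1
python3 -m crank '[[0.95,-0.15,0,0,0,0],[0.95,-0.15,0,0,0,0],[0,0,0,0,0,0]]' 1 >/dev/null
python3 to.py 0.537 0.316 0.025 83
python3 - <<'E'
from h import *
ey=np.array([.1222,.9925]); ex=np.array([.9925,-.1222])
for n in('side','top'):
    d=grab(n,n+'8')
    q=blob(d,(.547,-.026),.045,.031,.046); rc=cv2.minAreaRect((q[:,:2]*1000).astype(np.float32)); print(n,'cones',len(q),rc)
    k=blob(d,(.56,.078),.055,.084,.097,2); p=blob(d,(.534,-.131),.04,.068,.085)
    j=(k.max(0)+k.min(0))[:2]/2; p=(p.max(0)+p.min(0))[:2]/2; c=np.array(rc[0])/1000
    u=(j-p)/np.linalg.norm(j-p); e=c-(j+p)/2; print('jar',j,'post',p,'err along',e@u,'err across',e@[u[1],-u[0]],'line yaw',np.degrees(np.arctan2(-u[0],u[1])))
a=load('side8')['image'][150:260,280:420,::-1]; b=load('top8')['image'][140:250,260:400,::-1]
cv2.imwrite('pics/v8.png',cv2.convertScaleAbs(np.hstack([cv2.resize(i,None,fx=2.8,fy=2.8,interpolation=cv2.INTER_CUBIC) for i in(a,b)]),alpha=1.3))
E
```

```text
clock: 28.0
tcp_pos: [0.5475, -0.0258, 0.0222]
orientation: [2.353, 2.082, 0.0]
contact_force: [1.1, 0.3, -0.1]
grip_width: 0.0426
gripper_force: 0.0
clock: 29.2
tcp_pos: [0.5454, 0.0292, 0.1824]
orientation: [2.353, 2.081, -0.0]
contact_force: [0.1, 0.3, -0.2]
grip_width: 0.0427
gripper_force: 0.0
clock: 30.4
tcp_pos: [0.5373, 0.2601, 0.1821]
orientation: [-2.353, -2.082, 0.001]
contact_force: [-0.0, -0.1, -0.3]
grip_width: 0.085
gripper_force: 0.0
tcp [0.535  0.3012 0.1823] psi 83.26 z-axis [-0.001  0.002 -1.   ] w 0.0855 gf 0.0 j [-0.18  0.49 -0.59  1.72  0.31  1.02 -0.99] t 30.7
shift units (after turn) [0.75 0.01 7.87] turn [-0.001 -0.003  0.006]
side cones 127 ((545.8710327148438, -28.0589542388916), (59.54778289794922, 23.547527313232422), 82.525634765625)
jar [0.55897062 0.0770312 ] post [ 0.53445557 -0.13074589] err along -0.001291999729961126 err across -0.0006954644575519637 line yaw -6.729062561029303
top cones 141 ((547.5230102539062, -25.90548324584961), (59.95860290527344, 24.346952438354492), 82.86190032958984)
jar [0.55962325 0.07863042] post [ 0.53432992 -0.12855785] err along -0.0008686122047554284 err across 0.0006565236774557707 line yaw -6.96017046792378
```

View pics/v8.png

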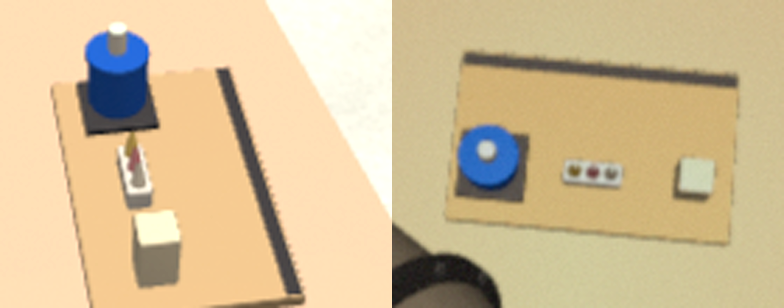

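The pack stands at (593,173) in the right half, in line with jar (488,155) and post (696,177), about 1 mm off midway. Now the cup.

```bash
python3 -m crank '[[0.74,0.03,0.3,0,0,0],[0,0,1,0,0,0],[0,0,1,0,0,0],[0,0,1,0,0,0],[0,0,1,0,0,0],[0,0,1,0,0,0],[0,0,1,0,0,0],[0,0,0.8,0,0,0],[0,0,0.5,0,0,0],[0,0,0.2,0,0,0],[0,0,0,0,0,0]]'
python3 to.py 0.5375 0.316 0.025 83
python3 -m crank '[[0,0,0,0,0,0],[0,0,0,0,0,0],[0,0,0,0,0,0],[0,0,0,0,0,0],[0,0,0,0,0,0],[0,0,0,0,0,0],[0,0,0,0,0,0]]' 0 40
python3 to.py 0.5375 0.316 0.025 83
```

```text
clock: 31.9
tcp_pos: [0.5387, 0.3125, 0.0259]
orientation: [-2.353, -2.082, 0.0]
contact_force: [0.4, 0.9, 0.6]
grip_width: 0.085
gripper_force: 0.0
tcp [0.5387 0.3125 0.0259] psi 83.0 z-axis [-0. -0. -1.] w 0.085 gf 0.0 j [-0.27  0.69 -0.49  1.8   0.45  0.77 -1.12] t 31.9
shift units (after turn) [ 0.16 -0.08  0.04] turn [-0.  0.  0.]
clock: 32.6
tcp_pos: [0.5389, 0.313, 0.0273]
orientation: [2.352, 2.082, 0.002]
contact_force: [-2.6, -0.6, 5.5]
grip_width: 0.0557
gripper_force: 42.1
tcp [0.5389 0.313  0.0273] psi 83.02 z-axis [ 0.001  0.001 -1.   ] w 0.0557 gf 42.1 j [-0.27  0.69 -0.5   1.8   0.45  0.77 -1.12] t 32.6
shift units (after turn) [ 0.14 -0.09  0.12] turn [ 0.001 -0.001  0.   ]
```

```bash
python3 -m crank '[[0,0,-0.4,0,0,0],[0,0,-1,0,0,0],[0,0,-1,0,0,0],[0,0,-1,0,0,0],[0,0,-1,0,0,0],[0,0,-1,0,0,0],[0,0,-1,0,0,0],[0,0,-1,0,0,0],[0,0,-0.6,0,0,0],[-0.4,0.16,0,0,0,0]]'
python3 -m crank '[[-0.92,0.36,0,0,0,0],[-0.92,0.36,0,0,0,0],[-0.92,0.36,0,0,0,0],[-0.92,0.36,0,0,0,0],[-0.92,0.36,0,0,0,0],[-0.92,0.36,0,0,0,0],[-0.92,0.36,0,0,0,0],[-0.92,0.36,0,0,0,0],[-0.92,0.36,0,0,0,0],[-0.92,0.36,0,0,0,0],[-0.92,0.36,0,0,0,0],[-0.92,0.36,0,0,0,0]]' >/dev/null
python3 -m crank '[[-0.92,0.36,0,0,0,0],[-0.92,0.36,0,0,0,0],[-0.92,0.36,0,0,0,0],[-0.92,0.36,0,0,0,0],[-0.92,0.36,0,0,0,0],[-0.6,0.23,0,0,0,0],[-0.3,0.13,0,0,0,0],[0,0,0,0,0,0]]' 
python3 -m crank '[[0,0,0,0,0,0.18],[0,0,0,0,0,0.18],[0,0,0,0,0,0.18],[0,0,0,0,0,0.18],[0,0,0,0,0,0.18],[0,0,0,0,0,0.18],[0,0,0,0,0,0.18],[0,0,0,0,0,0.18],[0,0,0,0,0,0.18],[0,0,0,0,0,0.18],[0,0,0,0,0,0.18],[0,0,0,0,0,0.02]]' 
python3 to.py 0.628 -0.036 0.065 -7
```

```text
clock: 33.6
tcp_pos: [0.5412, 0.3061, 0.1883]
orientation: [-2.35, -2.084, -0.006]
contact_force: [0.4, 0.9, -1.4]
grip_width: 0.0557
gripper_force: 43.0
clock: 35.6
tcp_pos: [0.6291, -0.041, 0.1855]
orientation: [-2.354, -2.08, 0.001]
contact_force: [0.1, -0.0, -2.0]
grip_width: 0.0558
gripper_force: 43.0
clock: 36.8
tcp_pos: [0.629, -0.038, 0.186]
orientation: [-3.135, 0.191, 0.001]
contact_force: [-0.3, -0.2, -1.7]
grip_width: 0.0558
gripper_force: 43.0
tcp [ 0.629 -0.038  0.186] psi -6.96 z-axis [-0.     0.001 -1.   ] w 0.0558 gf 43.0 j [ 0.09  0.45 -0.17  1.7   0.09  0.99 -1.81] t 36.8
shift units (after turn) [-0.06 -0.09  6.05] turn [-0.001  0.     0.001]
```

```bash
python3 -m crank '[[-0.06,-0.09,0.5,0,0,0],[0,0,0.9,0,0,0],[0,0,0.9,0,0,0],[0,0,0.9,0,0,0],[0,0,0.9,0,0,0],[0,0,0.9,0,0,0],[0,0,0.6,0,0,0],[0,0,0.4,0,0,0],[0,0,0,0,0,0],[0,0,0,0,0,0]]' 
python3 to.py 0.628 -0.036 0.0423 -7
python3 - <<'E'
from h import *
for n in('side','top'):
    d=grab(n,n+'9'); z0=status.get_obs()['tcp_pos'][2]-.0273
    q=blob(d,(.628,-.036),.05,z0+.003,z0+.075,1); print(n,len(q))
    if len(q)>20:
        s=q[(q[:,2]>z0+.01)&(q[:,2]<z0+.052)];print('wall',circ(s,.028)); s=q[q[:,2]>z0+.056]; print('rim',circ(s,.0265))
a=load('side9')['image'][150:260,280:420,::-1]; b=load('top9')['image'][140:250,260:400,::-1]
cv2.imwrite('pics/v9.png',cv2.convertScaleAbs(np.hstack([cv2.resize(i,None,fx=2.8,fy=2.8,interpolation=cv2.INTER_CUBIC) for i in(a,b)]),alpha=1.3))
E
```

```text
clock: 37.8
tcp_pos: [0.6287, -0.0379, 0.0665]
orientation: [-3.136, 0.19, -0.001]
contact_force: [0.8, -0.3, -2.5]
grip_width: 0.0553
gripper_force: 43.0
tcp [ 0.6287 -0.0379  0.0665] psi -6.95 z-axis [ 0.001  0.    -1.   ] w 0.0553 gf 43.0 j [ 0.08  0.6  -0.16  1.78  0.13  0.77 -1.84] t 37.8
shift units (after turn) [-0.05 -0.09  1.21] turn [-0.    -0.001  0.001]
side 276
wall (array([ 0.6317, -0.0375]), 191, np.float64(0.0018))
rim (array([ 0.6305, -0.0383]), 42, np.float64(0.002))
top 28
wall (array([ 0.6319, -0.0371]), 12, np.float64(0.0005))
rim (array([0.5976, 0.0026]), 9, np.float64(0.0011))
```

View pics/v9.png

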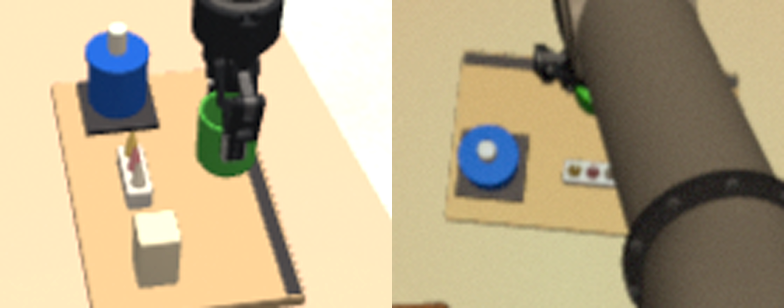

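The cup hangs upright (left half, (226,140)) behind the pack, about 6 mm too far back; I'll correct while lowering.

```bash
python3 -m crank '[[-0.3,0,0.4,0,0,0],[0,0,0.4,0,0,0],[0,0,0.28,0,0,0],[0,0,0.06,0,0,0],[0,0,0,0,0,0]]'
python3 -m crank '[[0,0,0.05,0,0,0],[0,0,0,0,0,0]]'
python3 to.py 0.622 -0.037 0.0423 -7
```

```text
clock: 38.4
tcp_pos: [0.6222, -0.0373, 0.043]
orientation: [3.136, -0.191, -0.001]
contact_force: [-0.3, 0.0, -1.7]
grip_width: 0.0555
gripper_force: 43.0
clock: 38.6
tcp_pos: [0.6227, -0.0372, 0.0424]
orientation: [-3.136, 0.191, -0.001]
contact_force: [-0.7, -0.3, -2.2]
grip_width: 0.0558
gripper_force: 43.0
tcp [ 0.6227 -0.0372  0.0424] psi -6.99 z-axis [ 0.001  0.    -1.   ] w 0.0558 gf 43.0 j [ 0.07  0.62 -0.15  1.81  0.14  0.72 -1.85] t 38.6
shift units (after turn) [-0.04 -0.01  0.01] turn [-0.    -0.001  0.   ]
```

```bash
python3 -m crank '[[0,0,0.04,0,0,0],[0,0,0.03,0,0,0],[0,0,0,0,0,0]]'
python3 -m crank '[[0,0,0,0,0,0],[0,0,0,0,0,0],[0,0,0,0,0,0],[0,0,0,0,0,0],[0,0,0,0,0,0],[0,0,-0.4,0,0,0],[0,0,-1,0,0,0],[0,0,-1,0,0,0],[0,0,-1,0,0,0],[0,0,-1,0,0,0],[0,0,-1,0,0,0],[0,0,-1,0,0,0]]' 1
python3 -m crank '[[0,0,-1,0,0,0],[0,0,-1,0,0,0],[-0.2,-1,0,0,0,0],[-0.2,-1,0,0,0,0],[-0.2,-1,0,0,0,0],[-0.2,-1,0,0,0,0],[-0.2,-1,0,0,0,0],[-0.2,-1,0,0,0,0],[-0.2,-1,0,0,0,0],[-0.2,-1,0,0,0,0],[-0.2,-1,0,0,0,0],[-0.2,-1,0,0,0,0]]'
python3 -m crank '[[0,0,0,0,0,0],[0,0,0,0,0,0],[0,0,0,0,0,0]]' >/dev/null
python3 - <<'E'
from h import *
for n in('side','top'):
    d=grab(n,n+'10')
    q=blob(d,(.547,-.026),.045,.031,.046); rc=cv2.minAreaRect((q[:,:2]*1000).astype(np.float32)); print(n,'cones',rc)
    q=blob(d,(.625,-.037),.045,.068,.085); c=circ(q,.0263); print('cup rim',c,q[:,2].max()); e=c[0]-np.array(rc[0])/1000; print('behind',e@[.9925,-.1222],'side',e@[.1222,.9925])
a=load('side10')['image'][150:260,280:420,::-1]; b=load('top10')['image'][140:250,260:400,::-1]
cv2.imwrite('pics/v10.png',cv2.convertScaleAbs(np.hstack([cv2.resize(i,None,fx=2.8,fy=2.8,interpolation=cv2.INTER_CUBIC) for i in(a,b)]),alpha=1.3))
E
```

```text
clock: 38.9
tcp_pos: [0.6227, -0.0372, 0.0423]
orientation: [3.136, -0.191, 0.001]
contact_force: [-3.9, 0.1, 8.5]
grip_width: 0.0559
gripper_force: 44.0
clock: 40.1
tcp_pos: [0.6223, -0.0372, 0.1704]
orientation: [-3.136, 0.191, -0.001]
contact_force: [0.3, -0.9, 0.2]
grip_width: 0.0852
gripper_force: 0.0
clock: 41.3
tcp_pos: [0.6069, 0.1669, 0.2095]
orientation: [-3.136, 0.191, -0.001]
contact_force: [0.8, -0.6, 0.2]
grip_width: 0.0854
gripper_force: 0.0
side cones ((545.6661987304688, -27.303138732910156), (63.22018051147461, 23.568084716796875), 82.9682846069336)
cup rim (array([ 0.624 , -0.0373]), 152, np.float64(0.0016)) 0.0797180629221006
behind 0.07896791420684816 side -0.00034949429244994767
top cones ((546.8864135742188, -25.86346435546875), (60.106361389160156, 24.424057006835938), 82.75318145751953)
cup rim (array([ 0.6247, -0.0361]), 88, np.float64(0.0012)) 0.08172160533221606
behind 0.07848088918334965 side -0.0006509413659667912
```

View pics/v10.png

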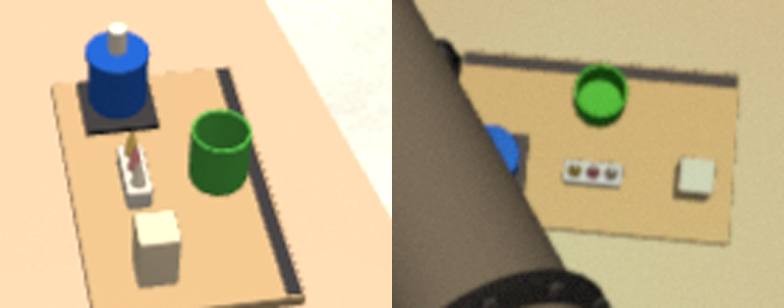

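The cup stands upright at (220,150) on the left, straight behind the pack with a gap of about 39 mm. The jar and lid are unchanged and the arm is clear, so I'm handing in.

```bash
python3 -c "
from bench import r
print(r.hand_in())"
```

```text
the job is handed in; nothing more can be done
None
```

The job is handed in (no verdict shown): jar within about 2 mm of the setter's centre with its lid seated, cone pack about 1 mm off midway and in line, cup straight behind it with a gap of about 39 mm, everything released, at about 42 s on the robot's clock; I never went near the spray bottle, tub or mallet.

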